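# Hold a corner block for the screw

## Robot

A 6-joint arm with a two-finger parallel gripper is mounted at the origin on the work surface. World frame = base frame: x ahead of the robot, y to its left, z up, the work surface at z = 0. Lengths are in mm, angles in rad, forces in N, time in s.
With the tool pointing down it reaches from about 300 to 775 mm from the base axis. Payload 14.6 kg.
Tool frame: the origin (TCP) lies at the very end of the fingers, on their centre line; the grasp point (between the pads) lies 19 mm behind it; z points along the fingers, y is the line along which they close (so a half turn about z gives the same grasp; the last joint's range is limited). The gripper opens to 94 mm and grips with 3 to 60 N. Pads are 16 mm wide; open, the fingers measure 119 mm over their backs; the gripper's body (75 mm by 177 mm) begins 78 mm behind the grasp point.
Start: joints at [1.135, 0.3, 1.521, -0, 1.321, -0.067], TCP at [198.27, 513.009, 205.446] pointing down, gripper open.
Joint ranges: [-3.03, 3.03], [-0.79, 2.21], [0.23, 2.52], [-1.04, 4.18], [0, 3.07], [-2.55, 2.55]. Speed limits (rad/s): [2.22, 2.22, 2.57, 3.14, 3.14, 3.14].

## Interface

Orientations are given as [roll, pitch, yaw] about the fixed x, y, z axes, in that order (R = Rz(yaw) Ry(pitch) Rx(roll)).
In Python, from cell import manip, camera, get_calibration gives the robot as it stands. The module is installed in compiled form; this text tells all that it offers.
- The arm moves only by the tool jog_arm, never from a script. Its argument "plan" is one flat list of numbers, 6 for each row, row after row: the shift along the world's x, y, z in m, then the turn, a rotation vector about the world's x, y, z in degrees. A call has 1 to 20 rows; each row is the pose to reach, as a shift and turn from the pose commanded when the call began; what a row does not reach only later rows make up. A row lasts 1/10 s, in which the tool goes at most 50 mm and 8.59 degrees, less where a joint would pass 70% of its speed; a pose out of reach is approached as far as the arm can. A call with a gripper value outside its range is refused whole. "claw" is the finger opening in m, from 0 to 0.094, set as the call begins (left out, the last holds). The fingers move at their own pace and stop on an object; "force" is the grip in N (left out, the last holds). Time passes only in rows, so rows that repeat a pose let the fingers close. It gives the time, the measured TCP pose, the force, the opening and the grip force at its end, in the units of the state.
- manip.read_state(): the state, without advancing time (a new reading comes with each control period).
- camera(name): name is "scene" or "side" or "wrist"; returns (picture, depth): 400x640x3 uint8, red, green, blue; 400x640 float32, mm along the optical axis (not along the pixel's ray), 0 where there is no reading.
- get_calibration(name): a dict with "fx", "fy", "cx", "cy" (pixels), "origin" and "attitude" of the camera in the world. Camera axes: x right, y down, z forward; pixel columns grow to the right and rows downward; lengths in mm; the calibration is good to about 2 mm. A picture is of the moment at which its call begins: read the wrist's pose just before it. get_calibration takes no time and is no camera call; for the wrist camera it gives the pose at the moment of the call.
- manip.sign_off(): hands the job in; it is judged then, once.
The state is a dict: "clock": time; "joints": joint angles; "qd": joint speeds; "effort": joint torques, N m; "eef_pos": TCP position; "eef_rot": TCP orientation; "wrist_force": force on the tool from outside, world axes, zero at the start; "moment": the same for the moment, N m; "finger_gap": finger opening in mm; "finger_force": force on a finger pad.
Only numpy, scipy, OpenCV 4.12 (cv2) and the standard library are available. Lean on these libraries where they do the work, as an engineer would, in place of code of your own. Each camera call takes 0.05 s, during which the arm holds its last target. There are 200 camera calls.

## Task

Pull the top drawer of the small grey parts cabinet out to its stop and leave it out, then take the pine corner block from it. Set the block down on the base of the plywood scenery section, square and tight against the low back board with its bevelled edge facing away from the board and up, centred in front of the screw that I have started from the far side, and keep pressing it against the board with a steady 10 newtons or so (between 4 and 18) so that I can drive the screw. Finish while still gripping and pressing the block, with nothing let go, and leave the other things on the bench as they stand.

Things in the scene. Friction and masses are not known exactly. Their poses are not given: they have to be found in the camera images.
- cabinet: Grey steel parts cabinet with two drawers, 180 deep x 260 wide x 160 high, fixed to the bench. Origin under its centre; drawers open along -x, towards the robot; y across, z up. Inside the top drawer: room 135 (x) by 218 (y), floor 90 mm above the bench, side walls up to 138 mm and front up to 149 mm above the bench.
- cabinet_drawer0 (a joint): Top drawer's travel in m: 0 shut, 0.1176 at its stop. It slides along -x of the cabinet with about 1 N of friction and stays where it is left; it may start up to 10 mm ajar.
- cabinet_drawer0_handle (a point): Middle of the top drawer's steel bar handle: a level round bar 11 mm thick and 120 long along y of this frame, 35 mm in front of the drawer's face (gap behind the bar 29 mm), 122 mm above the bench and 38 mm below the cabinet's top. x points into the cabinet, z up. Moves with the drawer.
- block_center (a point): Centre, half-way up, of the loose pine corner block in the top drawer: 45 deep (x), 56 long (y), 45 high (z), about 65 g, flat on the drawer's floor beside a flat brass hinge, turned up to 20 degrees from square. Its flat back looks along +x; the top edge on the -x side has an 18 mm bevel. Its ends (+-y faces) are flat, upright and free to grip.
- block_back (a point): Centre of the same block's flat back face: 22.5 mm from its centre along x, 22.5 mm above its underside. Same axes as the block: x points out of the back face, z up.
- screw_spot (a point): Point on the back board's inner face (towards the robot) where the axis of the started screw comes through; the block's back centre belongs here. x points through the board away from the robot, square to its face; y along it, z up. It lies 22.5 mm above the section's base, 34.5 mm above the bench. The 4 mm brass screw stands 30 mm proud of the board's far face.
- backboard: Upright rigid plywood back board of the section, 12 thick, 300 long, its top 60 mm above the base and 72 mm above the bench. Origin on the bench in the plane of its inner face, mid-length; x points through it away from the robot, y along it, z up.
- section: Plywood scenery section, fixed to the bench; same origin and axes as the back board. Its base, 12 thick, reaches 160 mm from the board towards the robot. A twin corner block, already fastened, sits on it against the board at y = 91 to 147 mm; low white rocks (up to 36 mm above the base) stand at y = 15 to 147 mm, 83 to 160 mm in front of the board.
- glue_bottle: White bottle with black cap, 68 across, 165 high, standing between the section and the cabinet. Bystander; origin under its centre.
- primer_bottle: White bottle with black cap, 68 across, 165 high, standing at the left. Bystander; origin under its centre.
- basin: Green basin, 152 across, 66 high, at the back. Bystander; origin under its centre.
- brush: Flat paint brush, 190 long, lying on the bench near the robot. Bystander.
- screwdriver: Screwdriver, 200 long, lying at the right. Bystander.
- tape: Tape measure, 62 high, 62 long, 34 thick, at the right. Bystander; origin under its centre.
- laths: Small stack of dark wooden laths, 280 long, 16 high, at the left. Bystander; origin under its centre.

How it is judged (in metres and radians):
On the way, in this order (a step that is already met when the one before it is completed fails the run):
1. the top drawer is pulled out to its stop (value of joint cabinet_drawer0 above 0.111 m), for 0.2 s.
2. the block is lifted out of the drawer in the fingers (height (world z) of block_center above 0.165 m and contact force between the fingers and block above 1 N), for 0.1 s.
At the end, for the whole second after the job is handed in: Ends holding: drawer out at least 95 mm; block in the fingers, still, pressed on the back board with 4 to 18 N, back flat on it (4 mm, 4 degrees), upright, down on the base (4 mm), its middle within 10 mm of the screw along the board (value of joint cabinet_drawer0 above 0.095 m and contact force between block and backboard between 4 and 18 N and contact force between the fingers and block above 2 N and x of block_back in the frame of screw_spot between -0.004 and 0.004 m and y of block_back in the frame of screw_spot between -0.01 and 0.01 m and z of block_back in the frame of screw_spot between -0.004 and 0.004 m and angle between the x axis of block_back and the x axis of screw_spot, either way round below 0.07 rad and angle between block_back's own z axis and vertical below 0.07 rad and linear speed of block below 0.01 m/s); the arm keeps its last pose, push and grip.
It fails at once if a bottle or the basin is shifted by more than 30 mm or knocked over (distance of any of glue_bottle, primer_bottle, basin from where it was at the start of the episode above 0.03 m or angle between any of glue_bottle, primer_bottle, basin's own z axis and vertical above 0.5 rad).
It fails at once if the brush, screwdriver, tape measure or laths are shifted by more than 30 mm (distance of any of brush, screwdriver, tape, laths from where it was at the start of the episode above 0.03 m).
It also fails if it takes over 61 s, if anything falls off the work surface, if the arm or the gripper's body presses on something with over 40 N, if the wrist force passes 120 N, or if a joint passes its speed limit or range.

## Working session

There is one attempt and no reset: what is moved stays moved. The work goes in short steps, Python scripts to look and compute and a tool call to move; the robot and the scene stay as the last step left them, time stands still between calls to the robot, and variables do not carry over. Pictures are saved under pics/ and viewed, at most 10 in all, crops included, and the job is handed in when it is done.

Besides the shell and the picture viewer there is one more tool, called after "Request:" as a command line: name --argument value ..., lists and objects as JSON in quotes. jog_arm: Moves the arm, as the interface text tells. Its arguments: {"type":"object","properties":{"plan":{"type":"array"},"claw":{"type":"number"},"force":{"type":"number"}},"required":["plan"]}

```bash
mkdir -p pics
cat > h.py <<'E'
import numpy as np, cv2
from cell import manip, camera, get_calibration
from scipy.spatial.transform import Rotation as R
def att(c):
    a=np.array(c["attitude"],float)
    return a if a.shape==(3,3) else (R.from_euler('xyz',a).as_matrix() if a.size==3 else R.from_quat(a).as_matrix())
def cloud(name):
    c=get_calibration(name); p,d=camera(name)
    v,u=np.mgrid[0:400,0:640]
    P=np.stack([(u-c["cx"])/c["fx"]*d,(v-c["cy"])/c["fy"]*d,d],-1)@att(c).T+np.array(c["origin"])
    P[d==0]=np.nan
    return p,d,P
def save(n,p): cv2.imwrite(n,cv2.cvtColor(p,cv2.COLOR_RGB2BGR))
E
python3 - <<'E'
from h import *
print(manip.read_state())
for n in("scene","side","wrist"):
    print(n,get_calibration(n)); p,d,P=cloud(n); save(f"pics/{n}0.png",p); np.savez(f"{n}0.npz",p=p,d=d,P=P)
E
```

```text
{'clock': 0.0, 'joints': array([ 1.13543624e+00,  3.00463014e-01,  1.52158523e+00,  1.19614362e-05,
        1.32070004e+00, -6.65678064e-02]), 'qd': array([ 3.39475150e-04,  8.49729530e-04, -3.25220200e-04,  6.54086346e-05,
       -1.79276479e-03,  5.17688484e-05]), 'effort': array([-2.60705401e-04, -5.31807518e+01, -3.52745819e+01,  7.08202645e-02,
        2.43411079e-02, -1.21746898e-04]), 'eef_pos': array([198.14050087, 512.78588512, 204.88901094]), 'eef_rot': array([-3.14044035e+00, -8.84314059e-05,  2.77279736e+00]), 'wrist_force': array([0.7254286 , 0.56016648, 0.28485935]), 'moment': array([ 0.01654201,  0.02020288, -0.00749502]), 'finger_force': 0.0, 'finger_gap': 93.73608044129726}
scene {'fx': 404.9237715979319, 'fy': 404.9237715979319, 'cx': 317.2396958308758, 'cy': 201.65094958198338, 'origin': array([1916.8123365 ,  -64.46124714,  941.15376707]), 'attitude': array([-2.1390063 ,  0.02231018,  1.48861852])}
side {'fx': 513.4666747461741, 'fy': 513.4666747461741, 'cx': 316.64205570157264, 'cy': 202.39291610603294, 'origin': array([ 154.59537732, -944.1046928 , 1130.51850366]), 'attitude': array([-2.33761344, -0.00299749, -0.40822709])}
wrist {'fx': 337.732937521218, 'fy': 337.732937521218, 'cx': 317.9378873084871, 'cy': 209.40162411605002, 'origin': array([127.25275558, 541.12969675, 383.99503402]), 'attitude': array([2.87128309e+00, 1.58757919e-03, 1.20174160e+00])}
```

View pics/scene0.png

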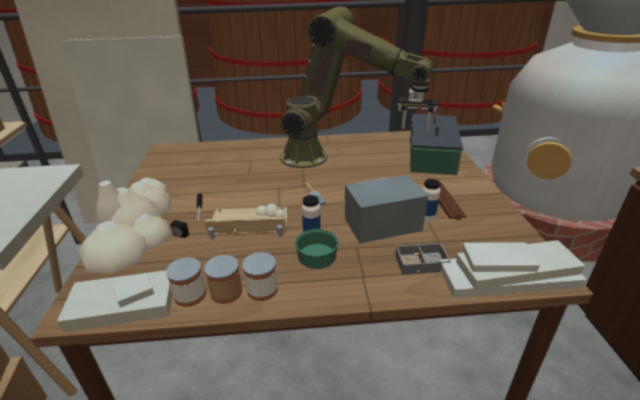

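View pics/side0.png

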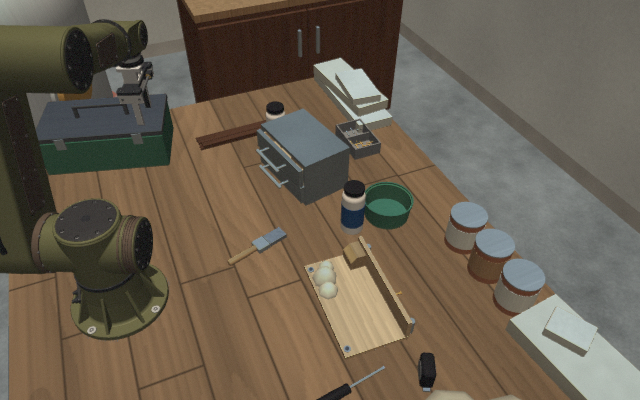

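The side view shows the cabinet top at about (300,138) with its drawers facing the robot at lower left. The section is at (360,300), its board running from (362,243) to (410,328), with a screw seen near (398,292).

Run:
```python
from h import *
for n in("side","scene"):
    z=np.load(n+"0.npz"); P=z["P"]; 
    for nm,(zl,zh,box) in dict(cab=(150,170,(350,900,50,500)),board=(64,80,(350,900,-350,60))).items():
        x,y,h=P[...,0],P[...,1],P[...,2]
        m=(h>zl)&(h<zh)&(x>box[0])&(x<box[1])&(y>box[2])&(y<box[3])
        n_,l,st,c=cv2.connectedComponentsWithStats(m.astype(np.uint8))
        k=1+np.argmax(st[1:,4]); q=P[l==k]
        r=cv2.minAreaRect(q[:,:2].astype(np.float32))
        print(n,nm,len(q),st[k],"z",np.median(q[:,2]),"rect",r, cv2.boxPoints(r).round(0).tolist())
z=np.load("side0.npz");p=z["p"]
a=cv2.resize(p[225:365,295:425],None,fx=4.5,fy=4.5,interpolation=cv2.INTER_CUBIC)
save("pics/secA.png",a)
a=cv2.resize(p[100:210,245:365],None,fx=4.5,fy=4.5,interpolation=cv2.INTER_CUBIC)
save("pics/cabA.png",a)
```

```text
side cab 2776 [ 261  109   89   60 2776] z 158.42366448696998 rect ((640.4197998046875, 277.4490966796875), (169.91497802734375, 270.0332946777344), 10.467273712158203) [[532.0, 395.0], [581.0, 129.0], [748.0, 160.0], [699.0, 426.0]]
side board 401 [358 236  43  70 401] z 70.51768937260681 rect ((643.4398193359375, -228.61647033691406), (241.1732635498047, 15.43569278717041), 86.7369384765625) [[629.0, -349.0], [644.0, -349.0], [658.0, -109.0], [643.0, -108.0]]
scene cab 1794 [ 346  175   82   35 1794] z 160.28890409707617 rect ((643.97314453125, 280.2310791015625), (175.01622009277344, 267.2657775878906), 11.193095207214355) [[532.0, 394.0], [584.0, 132.0], [756.0, 166.0], [704.0, 428.0]]
scene board 236 [219 217  66   6 236] z 71.17428297010974 rect ((648.6261596679688, -227.6539306640625), (244.76158142089844, 20.740957260131836), 87.72346496582031) [[633.0, -350.0], [654.0, -350.0], [664.0, -106.0], [643.0, -105.0]]
```

View pics/secA.png

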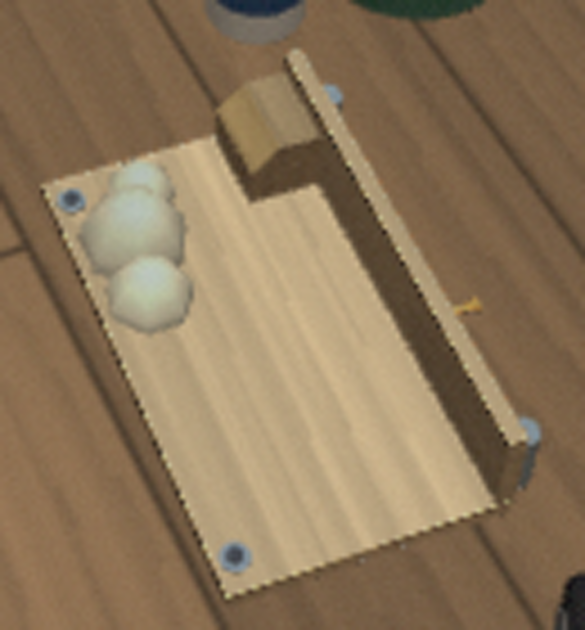

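View pics/cabA.png

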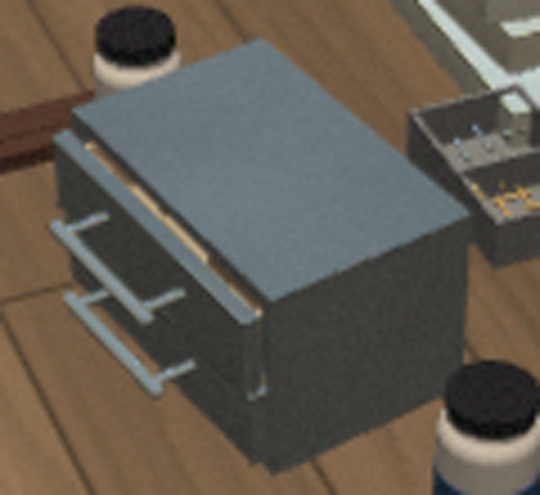

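Section crop: the board's inner top edge runs from about (287,57) to (515,442) and the screw tip is at (478,304). The drawer is slightly ajar, with the upper bar from (55,226) to (148,317).

```bash
cat >> h.py <<'E'
def ray(name,uv,z,c=None):
    c=c or get_calibration(name); u,v=uv
    d=att(c)@np.array([(u-c["cx"])/c["fx"],(v-c["cy"])/c["fy"],1]); o=np.array(c["origin"])
    return o+d*(z-o[2])/d[2]
E
python3 - <<'E'
from h import *
s=lambda u,v:(295+u/4.5-.39,225+v/4.5-.39)
c=lambda u,v:(245+u/4.5-.39,100+v/4.5-.39)
A=ray("side",s(287,57),72);B=ray("side",s(514,442),72);T=ray("side",s(476,304),34.5)
print("board inner ends",A,B,np.linalg.norm(A-B))
x=(A-B)[:2]/np.linalg.norm((A-B)[:2]); xn=np.array([x[1],-x[0]]);print("yaw",np.degrees(np.arctan2(xn[1],xn[0])))
O=(A+B)[:2]/2; print("O",O,"tip in board frame",(T[:2]-O)@xn,(T[:2]-O)@x)
for uv in ((44,187),(227,598),(505,503)): print("base corner",ray("side",s(*uv),12))
H1=ray("side",c(57,224),127);H2=ray("side",c(148,317),127);print("handle",H1,H2,np.linalg.norm(H1-H2))
for uv in((72,112),(262,40),(470,212),(270,300)):print("cab",ray("side",c(*uv),160))
for n in("side","scene"):
    z=np.load(n+"0.npz"); P=z["P"]
    x_,y,h=P[...,0],P[...,1],P[...,2]
    def comp(zl,zh,b):
        m=(h>zl)&(h<zh)&(x_>b[0])&(x_<b[1])&(y>b[2])&(y<b[3])
        n_,l,st,cc=cv2.connectedComponentsWithStats(m.astype(np.uint8)); k=1+np.argmax(st[1:,4]);return P[l==k]
    q=comp(66,80,(550,720,-450,-60)); print(n,"board",cv2.minAreaRect(q[:,:2].astype(np.float32)))
    q=comp(150,180,(500,760,-80,90)); print(n,"glue",np.nanmean(q,0),np.ptp(q,axis=0))
    q=comp(110,135,(350,560,50,450)); print(n,"handle",len(q),cv2.minAreaRect(q[:,:2].astype(np.float32)))
E
```

```text
board inner ends [ 644.74497778 -110.82563704   72.        ] [ 631.46066836 -404.8268761    72.        ] 294.3012087109344
yaw -2.587123479704145
O [ 638.10282307 -257.82625657] tip in board frame 39.518154305878866 -37.18366961872275
base corner [ 485.73909099 -101.10411626   12.        ]
base corner [ 468.79575989 -397.21788558   12.        ]
base corner [ 633.91255844 -405.96523657   12.        ]
handle [494.41463477 305.48938836 127.        ] [518.18404398 185.99617691 127.        ] 121.83436460155987
cab [534.74259343 383.56608202 160.        ]
cab [695.06765144 415.08849978 160.        ]
cab [746.40757441 166.14200412 160.        ]
cab [585.36147263 133.55878739 160.        ]
side board ((641.5760498046875, -257.09722900390625), (298.2718505859375, 15.699639320373535), 87.02281951904297)
side glue [674.55668931 -11.60346885 161.93077274] [59.52070855 66.38425948 20.71354727]
side handle 365 ((520.0813598632812, 259.6331787109375), (47.17536544799805, 238.44151306152344), 10.580436706542969)
scene board ((646.5315551757812, -254.55709838867188), (298.87945556640625, 20.758289337158203), 87.01957702636719)
scene glue [688.78231763  -4.66055699 162.9976022 ] [60.66283545 55.20063182 20.20768441]
scene handle 3 ((503.26885986328125, 278.3061218261719), (2.1021454334259033, 11.11587142944336), 30.10877799987793)
```

Request:
jog_arm --plan '[0.308,-0.267,0.03,0,0,-57.7,0.308,-0.267,0.03,0,0,-57.7,0.308,-0.267,0.03,0,0,-57.7,0.308,-0.267,0.03,0,0,-57.7,0.308,-0.267,0.03,0,0,-57.7,0.308,-0.267,0.03,0,0,-57.7,0.308,-0.267,0.03,0,0,-57.7,0.308,-0.267,0.03,0,0,-57.7,0.308,-0.267,0.03,0,0,-57.7,0.308,-0.267,0.03,0,0,-57.7,0.308,-0.267,0.03,0,0,-57.7,0.308,-0.267,0.03,0,0,-57.7,0.308,-0.267,0.03,0,0,-57.7,0.308,-0.267,0.03,0,0,-57.7]' --claw 0.028 --force 20

```text
clock: 1.55
eef_pos: [505.7, 246.7, 235.6]
eef_rot: [3.141, -0.0, 1.767]
wrist_force: [0.0, -0.4, -0.0]
finger_gap: 28.2
finger_force: 0.0
```

Run:
```python
from h import *
s=manip.read_state();print(s["clock"],s["joints"],s["eef_pos"],np.degrees(s["eef_rot"]),s["finger_gap"])
c=get_calibration("wrist");print(c)
p,d,P=cloud("wrist");save("pics/w1.png",p);np.savez("w1.npz",p=p,P=P)
m=(P[...,2]>112)&(P[...,2]<132)&(P[...,0]>440)&(P[...,0]<575)&(P[...,1]>140)&(P[...,1]<340)
n_,l,st,cc=cv2.connectedComponentsWithStats(m.astype(np.uint8))
for k in range(1,n_):
    if st[k,4]>200: q=P[l==k];print(st[k],np.median(q[:,2]),cv2.minAreaRect(q[:,:2].astype(np.float32)))
```

```text
1.55 [3.88774072e-01 3.07152082e-01 1.44130516e+00 5.37356600e-05
 1.39299499e+00 1.92526115e-01] [505.73831111 246.7288503  235.56989171] [ 1.79992683e+02 -4.51385412e-03  1.01243636e+02] 28.227461844629683
{'fx': 337.732937521218, 'fy': 337.732937521218, 'cx': 317.9378873084871, 'cy': 209.40162411605002, 'origin': array([491.9994194 , 322.98433358, 414.60907062]), 'attitude': array([ 2.87096886e+00, -1.51786492e-04,  1.95929758e-01])}
[ 314  103   51  166 2630] 125.98528973735952 ((520.8587646484375, 263.89288330078125), (40.48509979248047, 147.30665588378906), 11.0494384765625)
```

View pics/w1.png

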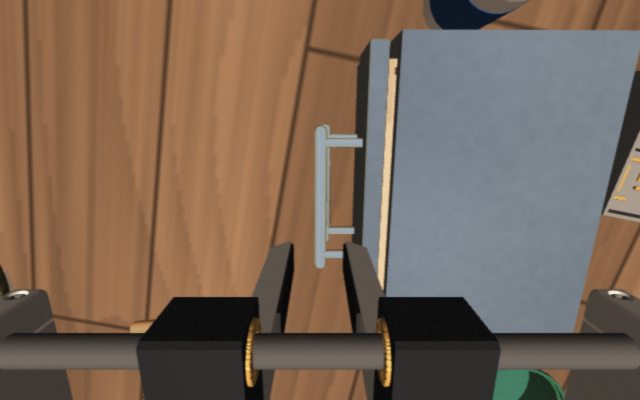

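The wrist view shows the bar vertical at u≈320, from v=127 to 267, with the fingers straddling its line at u≈280–355.

Run:
```python
from h import *
c=get_calibration("wrist")
A=ray("wrist",(320.5,129),122,c);B=ray("wrist",(320.5,266),122,c);M=(A+B)/2
print(A,B,np.linalg.norm(A-B),np.degrees(np.arctan2(-(A-B)[0],(A-B)[1])))
x=np.array([np.cos(np.radians(11.2)),np.sin(np.radians(11.2))]);y=np.array([-x[1],x[0]])
t=np.array([505.7,246.7]);print(M,"bar rel tcp in cab axes",(M[:2]-t)@x,(M[:2]-t)@y)
P=np.load("w1.npz")["P"];q=P[150:240,318:323].reshape(-1,3);print(np.nanmedian(q,0))
```

```text
[496.40773561 312.65891293 122.        ] [521.10422881 189.35576737 122.        ] 125.75206750604173 11.325955723816389
[508.75598221 251.00734015 122.        ] bar rel tcp in cab axes 3.8344149225175572 3.63173080668108
[506.71950086 258.15909714 127.21227682]
```

Request:
jog_arm --plan '[0.003,0.004,-0.02,0,0,0,0.003,0.004,-0.05,0,0,0,0.003,0.004,-0.08,0,0,0,0.003,0.004,-0.105,0,0,0,0.003,0.004,-0.12,0,0,0,0.003,0.004,-0.132,0,0,0,0.003,0.004,-0.132,0,0,0,0.003,0.004,-0.132,0,0,0]'

```text
clock: 2.4
eef_pos: [509.5, 250.2, 104.1]
eef_rot: [3.141, -0.0, 1.766]
wrist_force: [0.1, 0.4, 0.4]
finger_gap: 28.0
finger_force: 0.0
```

Request:
jog_arm --plan '[0,0,0,0,0,0,0,0,0,0,0,0,0,0,0,0,0,0,0,0,0,0,0,0,0,0,0,0,0,0]' --claw 0.0 --force 20

```text
clock: 2.9
eef_pos: [509.5, 250.1, 104.0]
eef_rot: [3.141, -0.0, 1.766]
wrist_force: [-1.1, -1.5, 6.0]
finger_gap: 10.3
finger_force: 20.0
```

Request:
jog_arm --plan '[-0.0103,-0.002,0,0,0,0,-0.0206,-0.0041,0,0,0,0,-0.0412,-0.0082,0,0,0,0,-0.0618,-0.0123,0,0,0,0,-0.0824,-0.0164,0,0,0,0,-0.0927,-0.0184,0,0,0,0,-0.103,-0.0205,0,0,0,0,-0.103,-0.0205,0,0,0,0,-0.103,-0.0205,0,0,0,0]'

```text
clock: 3.8
eef_pos: [406.3, 229.9, 104.0]
eef_rot: [3.141, -0.001, 1.766]
wrist_force: [-0.7, 3.6, 8.0]
finger_gap: 10.4
finger_force: 20.0
```

Request:
jog_arm --plan '[-0.003,-0.0006,0,0,0,0,-0.005,-0.001,0,0,0,0,-0.005,-0.001,0,0,0,0]'

```text
clock: 4.1
eef_pos: [401.5, 229.0, 104.0]
eef_rot: [3.14, -0.001, 1.766]
wrist_force: [-1.8, 3.1, 8.3]
finger_gap: 10.2
finger_force: 20.0
```

Request:
jog_arm --plan '[-0.002,-0.0004,0,0,0,0,-0.004,-0.0008,0,0,0,0,-0.004,-0.0008,0,0,0,0]'

```text
clock: 4.4
eef_pos: [397.5, 228.2, 104.0]
eef_rot: [3.14, -0.001, 1.766]
wrist_force: [-2.5, 3.6, 7.9]
finger_gap: 10.5
finger_force: 20.0
```

Request:
jog_arm --plan '[-0.002,-0.0004,0,0,0,0,-0.004,-0.0008,0,0,0,0,-0.004,-0.0008,0,0,0,0]'

```text
clock: 4.7
eef_pos: [396.8, 228.1, 104.2]
eef_rot: [3.132, -0.002, 1.765]
wrist_force: [26.5, 10.5, -13.6]
finger_gap: 10.4
finger_force: 20.0
```

Request:
jog_arm --plan '[0.004,0.0008,0,0,0,0,0.004,0.0008,0,0,0,0,0.004,0.0008,0,0,0,0]'

```text
clock: 5.0
eef_pos: [397.9, 228.3, 104.0]
eef_rot: [3.14, -0.001, 1.766]
wrist_force: [-0.2, 3.9, 8.5]
finger_gap: 9.9
finger_force: 20.0
```

Request:
jog_arm --plan '[0,0,0,0,0,0,0,0,0,0,0,0,0,0,0,0,0,0,0,0,0,0,0,0]' --claw 0.028

```text
clock: 5.4
eef_pos: [397.1, 227.6, 103.2]
eef_rot: [-3.141, 0.0, 1.766]
wrist_force: [-0.2, -0.3, 0.1]
finger_gap: 28.1
finger_force: 0.0
```

Request:
jog_arm --plan '[0,0,0.02,0,0,0,0,0,0.05,0,0,0,0,0,0.1,0,0,0,0.03,-0.01,0.15,0,0,0,0.06,-0.02,0.18,0,0,0,0.06,-0.02,0.18,0,0,0]' --claw 0.028

```text
clock: 6.0
eef_pos: [460.4, 207.0, 287.6]
eef_rot: [3.135, -0.001, 1.764]
wrist_force: [-0.1, 0.5, -0.9]
finger_gap: 28.1
finger_force: 0.0
```

Run:
```python
from h import *
s=manip.read_state();print(s["clock"],s["joints"],s["eef_pos"],np.degrees(s["eef_rot"]),s["finger_gap"])
c=get_calibration("wrist");print(c["origin"],c["attitude"])
p,d,P=cloud("wrist");save("pics/w2.png",p);np.savez("w2.npz",p=p,P=P)
```

```text
6.0 [ 3.50103505e-01  1.42049580e-01  1.52325459e+00 -3.88799022e-04
  1.46965019e+00  1.56945521e-01] [460.43381079 206.97766769 287.55159256] [ 1.79620862e+02 -3.75438367e-02  1.01069437e+02] 28.13817001723411
[445.77251555 282.99684273 466.63841001] [ 2.87156    -0.00662431  0.19296775]
```

View pics/w2.png

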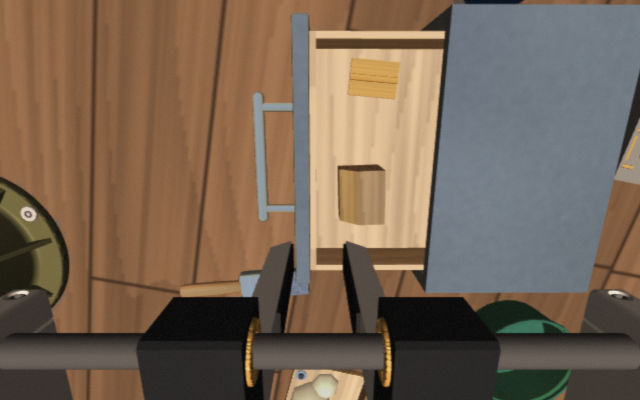

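The drawer is open; the block is at (338–385,164–224) with its bevel (lighter) on the left, and the hinge lies at (373,78).

Run:
```python
from h import *
z=np.load("w2.npz");P=z["P"][155:232,330:395];
m=(P[...,2]>131)&(P[...,2]<142); q=P[m];r=cv2.minAreaRect(q[:,:2].astype(np.float32));print(len(q),np.median(q[:,2]),r,cv2.boxPoints(r).tolist())
m=(P[...,2]>110); q=P[m];r=cv2.minAreaRect(q[:,:2].astype(np.float32));print(len(q),r)
D=z["P"][50:250,310:430];print("floor",np.nanpercentile(D[...,2],[10,30,50]))
p=z["p"][145:245,320:405];save("pics/b2.png",cv2.resize(p,None,fx=6,fy=6,interpolation=cv2.INTER_CUBIC))
```

```text
1680 134.75661627052455 ((513.47021484375, 214.38760375976562), (32.57106018066406, 56.691688537597656), 12.953198432922363) [[491.2452392578125, 238.36166381835938], [503.9529724121094, 183.11257934570312], [535.6951904296875, 190.41354370117188], [522.9874267578125, 245.66262817382812]]
2585 ((507.2268981933594, 212.9896240234375), (45.34164810180664, 56.800628662109375), 13.003335952758789)
floor [89.0182128  89.67042272 90.20147451]
```

View pics/b2.png

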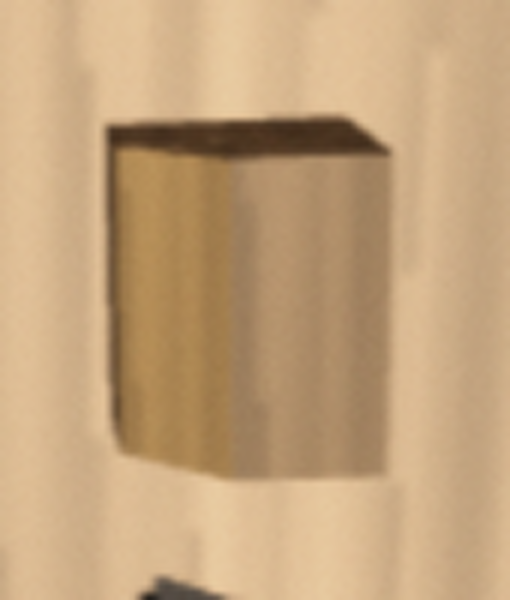

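Run:
```python
from h import *
c=get_calibration("wrist")
g=lambda u,v:ray("wrist",(320+u/6-.42,145+v/6-.42),135,c)
A,B,C,D=g(232,158),g(390,152),g(386,475),g(230,478)
print(A,B,C,D);y=(B-C)[:2];y2=(A-D)[:2];print(np.linalg.norm(y),np.linalg.norm(y2),np.degrees([np.arctan2(-y[0],y[1]),np.arctan2(-y2[0],y2[1])]))
a=np.radians(12.5);x=np.array([np.cos(a),np.sin(a)]);print("centre",(B+C)[:2]/2-22.5*x,(A+D)[:2]/2+4.5*x)
```

```text
[494.47941041 240.06478354 135.        ] [519.58705652 245.96561459 135.        ] [532.40747378 192.04692299 135.        ] [506.39927068 186.43934733 135.        ]
55.42191265586627 54.934237760364816 [13.37503236 12.53196059]
centre [504.03060499 214.13637748] [504.83267258 214.2260437 ]
```

Request:
jog_arm --plan '[0.05,0.005,0,0,0,-88.2,0.05,0.005,0,0,0,-88.2,0.05,0.005,0,0,0,-88.2,0.05,0.005,0,0,0,-88.2,0.05,0.005,-0.02,0,0,-88.2,0.05,0.005,-0.04,0,0,-88.2,0.05,0.005,-0.06,0,0,-88.2,0.05,0.005,-0.08,0,0,-88.2,0.05,0.005,-0.08,0,0,-88.2,0.05,0.005,-0.08,0,0,-88.2,0.05,0.005,-0.08,0,0,-88.2,0.05,0.005,-0.08,0,0,-88.2,0.05,0.005,-0.08,0,0,-88.2,0.05,0.005,-0.08,0,0,-88.2]' --claw 0.078

```text
clock: 7.45
eef_pos: [506.9, 212.8, 203.0]
eef_rot: [3.142, 0.001, 0.228]
wrist_force: [0.9, 0.2, 0.1]
finger_gap: 77.7
finger_force: 0.0
```

Run:
```python
from h import *
s=manip.read_state();print(s["clock"],s["joints"],s["eef_pos"],np.degrees(s["eef_rot"]),s["finger_gap"],abs(s["qd"]).max())
p,d,P=cloud("wrist");save("pics/w3.png",p);np.savez("w3.npz",p=p,P=P)
x,y,h=P[...,0],P[...,1],P[...,2]
m=(h>110)&(h<142)&(abs(x-507)<32)&(abs(y-213)<36)
n_,l,st,cc=cv2.connectedComponentsWithStats(m.astype(np.uint8));k=1+np.argmax(st[1:,4])
q=P[l==k];print(st[k],cv2.minAreaRect(q[:,:2].astype(np.float32)))
q=q[q[:,2]>131];print(np.median(q[:,2]),cv2.minAreaRect(q[:,:2].astype(np.float32)))
```

```text
7.45 [3.30836592e-01 3.01732855e-01 1.52447286e+00 2.00848205e-06
 1.31618335e+00 1.67383375e+00] [506.8626744  212.78613835 202.97069478] [1.79995417e+02 4.54006628e-02 1.30519001e+01] 77.74295707293713 0.006195338880709032
[ 280  186   74   55 3897] ((507.9676513671875, 213.76431274414062), (44.5099983215332, 56.23703384399414), 12.876421928405762)
134.72565530341507 ((514.199462890625, 215.19236755371094), (31.607778549194336, 56.226985931396484), 12.933441162109375)
```

View pics/w3.png

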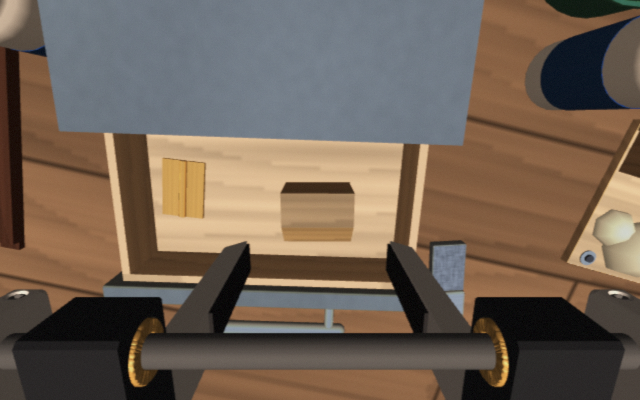

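The block at (281–353,183–241) is centred between the open fingers, and depth confirms 45×56 at yaw 13°, within 1 mm of the tool. Next I descend and grip.

Request:
jog_arm --plan '[0.001,0.001,-0.03,0,0,0,0.001,0.001,-0.06,0,0,0,0.001,0.001,-0.085,0,0,0,0.001,0.001,-0.1,0,0,0,0.001,0.001,-0.107,0,0,0,0.001,0.001,-0.107,0,0,0,0.001,0.001,-0.107,0,0,0]'

```text
clock: 8.2
eef_pos: [508.6, 213.8, 97.2]
eef_rot: [-3.141, -0.001, 0.227]
wrist_force: [-0.0, 0.6, 0.1]
finger_gap: 77.9
finger_force: 0.0
```

Request:
jog_arm --plan '[0,0,0,0,0,0,0,0,0,0,0,0,0,0,0,0,0,0,0,0,0,0,0,0,0,0,0,0,0,0]' --claw 0.04 --force 35

```text
clock: 8.7
eef_pos: [508.4, 213.7, 96.9]
eef_rot: [-3.142, -0.001, 0.226]
wrist_force: [-0.5, -0.6, 4.8]
finger_gap: 55.7
finger_force: 35.0
```

Request:
jog_arm --plan '[0,0,0.03,0,0,0,0,0,0.07,0,0,0,0,0,0.11,0,0,0,0,0,0.145,0,0,0,0,-0.03,0.145,0,0,0,0.005,-0.07,0.145,0,0,-3,0.015,-0.12,0.145,0,0,-6,0.025,-0.17,0.145,0,0,-9,0.035,-0.22,0.145,0,0,-12,0.045,-0.27,0.145,0,0,-14,0.055,-0.32,0.145,0,0,-16,0.065,-0.37,0.145,0,0,-16,0.077,-0.42,0.145,0,0,-16,0.077,-0.46,0.14,0,0,-16,0.077,-0.49,0.12,0,0,-16,0.077,-0.506,0.09,0,0,-16,0.077,-0.506,0.06,0,0,-16,0.077,-0.506,0.054,0,0,-16,0.077,-0.506,0.054,0,0,-16,0.077,-0.506,0.054,0,0,-16]'

```text
clock: 10.7
eef_pos: [586.0, -292.2, 152.3]
eef_rot: [3.141, -0.002, -0.052]
wrist_force: [0.2, -0.7, -0.7]
finger_gap: 56.0
finger_force: 35.0
```

Request:
jog_arm --plan '[0,0,0,0,0,0,0,0,0,0,0,0]'

```text
clock: 10.9
eef_pos: [585.7, -292.2, 151.8]
eef_rot: [3.141, -0.002, -0.052]
wrist_force: [-0.3, 1.2, -1.2]
finger_gap: 56.0
finger_force: 35.0
```

Run:
```python
from h import *
s=manip.read_state();print(s["clock"],s["joints"],s["eef_pos"],np.degrees(s["eef_rot"]),s["finger_gap"],s["wrist_force"])
c=get_calibration("wrist");p,d,P=cloud("wrist");save("pics/w4.png",p);np.savez("w4.npz",p=p,P=P);import pickle;pickle.dump(c,open("c4.pkl","wb"))
x,y,h=P[...,0],P[...,1],P[...,2]
m=(h>66)&(h<78)&(x>600)&(x<690)&(y>-430)&(y<-90)
n_,l,st,cc=cv2.connectedComponentsWithStats(m.astype(np.uint8));k=1+np.argmax(st[1:,4])
q=P[l==k];print(st[k],np.median(q[:,2]),cv2.minAreaRect(q[:,:2].astype(np.float32)))
m=(h>15)&(h<50)&(x>655)&(x<720)&(y>-340)&(y<-250);q=P[m];print(len(q),q.min(0) if len(q) else 0,q.max(0) if len(q) else 0,np.median(q,0) if len(q) else 0)
```

```text
10.9 [-5.18727748e-01  5.76056257e-01  1.25461871e+00  1.06735247e-05
  1.30902336e+00  1.10454452e+00] [ 585.72003128 -292.22494617  151.7892987 ] [ 1.79951736e+02 -9.72169100e-02 -3.00676667e+00] 55.95879693749059 [-0.28648645  1.20569331 -1.19001435]
[  65  138  397   17 6353] 71.74226195687174 ((644.583740234375, -254.31483459472656), (300.54315185546875, 11.936018943786621), 86.86109924316406)
183 [ 655.00567821 -298.81103627   32.71555695] [ 677.86566613 -291.28809023   40.21642244] [ 667.35025195 -294.44842084   36.03431192]
```

View pics/w4.png

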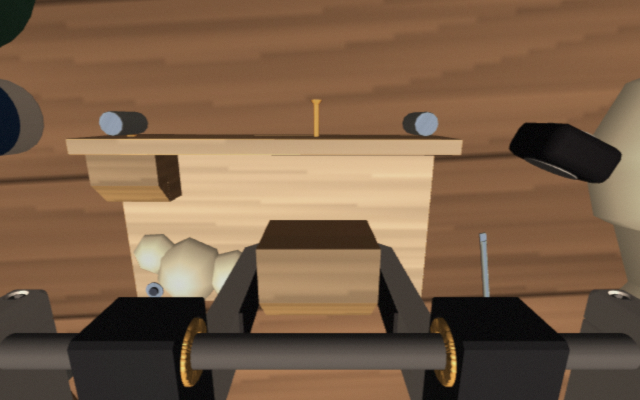

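The board's top edge lies at v≈138–155 and the screw at (317,100–135). The block at (258–380,220–312) is square in the fingers, about 24 mm short of the board and on the screw's line. Next I lower it there.

Request:
jog_arm --plan '[0.002,0.0005,-0.03,0,0,-0.1,0.004,0.0005,-0.06,0,0,-0.1,0.004,0.0005,-0.09,0,0,-0.1,0.004,0.0005,-0.11,0,0,-0.1,0.004,0.0005,-0.122,0,0,-0.1,0.004,0.0005,-0.128,0,0,-0.1,0.004,0.0005,-0.128,0,0,-0.1,0.004,0.0005,-0.128,0,0,-0.1]'

```text
clock: 11.75
eef_pos: [589.8, -292.1, 23.7]
eef_rot: [3.141, -0.002, -0.055]
wrist_force: [-0.0, -0.6, 0.1]
finger_gap: 55.7
finger_force: 35.0
```

Request:
jog_arm --plan '[0,0,-0.001,0,0,0,0,0,-0.002,0,0,0,0,0,-0.003,0,0,0,0,0,-0.003,0,0,0,0,0,-0.003,0,0,0]'

```text
clock: 12.25
eef_pos: [589.3, -291.8, 19.5]
eef_rot: [3.142, -0.0, -0.055]
wrist_force: [0.1, 0.4, -1.6]
finger_gap: 55.6
finger_force: 35.0
```

Request:
jog_arm --plan '[0,0,-0.0005,0,0,0,0,0,-0.001,0,0,0,0,0,-0.001,0,0,0,0,0,-0.001,0,0,0]'

```text
clock: 12.65
eef_pos: [589.3, -291.8, 18.9]
eef_rot: [3.141, -0.0, -0.055]
wrist_force: [-2.4, 1.8, 5.2]
finger_gap: 56.0
finger_force: 35.0
```

Request:
jog_arm --plan '[0,0,0.0006,0,0,0,0.005,0,0.0006,0,0,0,0.01,0,0.0006,0,0,0,0.015,0,0.0006,0,0,0,0.019,0,0.0006,0,0,0,0.021,0,0.0006,0,0,0,0.021,0,0.0006,0,0,0,0.021,0,0.0006,0,0,0]'

```text
clock: 13.45
eef_pos: [610.2, -291.8, 18.9]
eef_rot: [-3.142, 0.0, -0.055]
wrist_force: [-0.3, 0.6, -0.6]
finger_gap: 55.4
finger_force: 35.0
```

Request:
jog_arm --plan '[0.0005,0,0,0,0,0,0.001,0,0,0,0,0,0.0015,0,0,0,0,0,0.0015,0,0,0,0,0,0.0015,0,0,0,0,0]'

```text
clock: 13.95
eef_pos: [611.8, -291.8, 19.0]
eef_rot: [3.142, -0.0, -0.055]
wrist_force: [1.1, -0.5, -1.7]
finger_gap: 55.7
finger_force: 35.0
```

Request:
jog_arm --plan '[0.0005,0,0,0,0,0,0.001,0,0,0,0,0,0.001,0,0,0,0,0,0.001,0,0,0,0,0]'

```text
clock: 14.35
eef_pos: [612.8, -291.8, 19.0]
eef_rot: [-3.142, 0.0, -0.055]
wrist_force: [0.1, 0.8, -1.0]
finger_gap: 55.9
finger_force: 35.0
```

Request:
jog_arm --plan '[0.0005,0,0,0,0,0,0.001,0,0,0,0,0,0.001,0,0,0,0,0,0.001,0,0,0,0,0]'

```text
clock: 14.75
eef_pos: [613.8, -291.8, 19.0]
eef_rot: [-3.142, 0.0, -0.055]
wrist_force: [0.7, -0.8, -0.6]
finger_gap: 56.3
finger_force: 35.0
```

Request:
jog_arm --plan '[0.0005,0,0,0,0,0,0.0008,0,0,0,0,0,0.0008,0,0,0,0,0,0.0008,0,0,0,0,0]'

```text
clock: 15.15
eef_pos: [614.5, -291.8, 19.0]
eef_rot: [-3.142, 0.0, -0.055]
wrist_force: [-0.4, -0.2, -1.4]
finger_gap: 55.6
finger_force: 35.0
```

Request:
jog_arm --plan '[0.0004,0,0,0,0,0,0.0008,0,0,0,0,0,0.0008,0,0,0,0,0,0.0008,0,0,0,0,0]'

```text
clock: 15.55
eef_pos: [614.9, -291.8, 19.0]
eef_rot: [-3.141, 0.001, -0.055]
wrist_force: [-5.5, 0.7, 1.7]
finger_gap: 55.6
finger_force: 35.0
```

Request:
jog_arm --plan '[0.0004,0,0,0,0,0,0.0008,0,0,0,0,0,0.0008,0,0,0,0,0,0.0008,0,0,0,0,0]'

```text
clock: 15.95
eef_pos: [614.9, -291.8, 19.1]
eef_rot: [-3.141, 0.003, -0.055]
wrist_force: [-13.3, 3.3, 6.8]
finger_gap: 55.7
finger_force: 35.0
```

Request:
jog_arm --plan '[-0.0002,0,0,0,0,0,-0.0002,0,0,0,0,0,-0.0002,0,0,0,0,0,-0.0002,0,0,0,0,0,-0.0002,0,0,0,0,0,-0.0002,0,0,0,0,0]'

```text
clock: 16.55
eef_pos: [614.8, -291.8, 19.0]
eef_rot: [-3.141, 0.003, -0.055]
wrist_force: [-12.0, 1.1, 4.4]
finger_gap: 55.7
finger_force: 35.0
```

Run:
```python
from h import *
F=[]
for i in range(8):
    p,d,P=cloud("wrist");F.append(manip.read_state()["wrist_force"])
print(np.mean(F,0),np.std(F,0),manip.read_state()["eef_pos"])
x,y,h=P[...,0],P[...,1],P[...,2]
m=(h>50)&(h<64)&(abs(x-614)<30)&(abs(y+292)<36)
n_,l,st,cc=cv2.connectedComponentsWithStats(m.astype(np.uint8));k=1+np.argmax(st[1:,4]);q=P[l==k]
print("block top",st[k],np.median(q[:,2]),cv2.minAreaRect(q[:,:2].astype(np.float32)))
m=(h>66)&(h<78)&(x>600)&(x<690)&(y>-430)&(y<-90)
n_,l,st,cc=cv2.connectedComponentsWithStats(m.astype(np.uint8));k=1+np.argmax(st[1:,4]);q=P[l==k];print("board",cv2.minAreaRect(q[:,:2].astype(np.float32)))
m=(h>25)&(h<45)&(x>655)&(x<690)&(y>-340)&(y<-250);q=P[m];print("screw",np.median(q,0) if len(q) else 0)
s,_,S=cloud("side")
save("pics/end.png",np.hstack([p[:, 100:540],cv2.resize(s[90:370,230:460],(329,400))]))
```

```text
[-11.01430734   1.83685221   4.98768815] [0.66714314 0.54056747 0.51739856] [ 614.87759074 -291.80138497   19.05406457]
block top [ 236  263  165   49 6148] 56.908759961253566 ((616.4501953125, -291.4991455078125), (72.06861114501953, 28.1418399810791), 86.89176940917969)
board ((642.9963989257812, -283.6681823730469), (241.84129333496094, 13.057157516479492), 86.87003326416016)
screw [ 668.75271164 -294.54771188   36.23026828]
```

View pics/end.png

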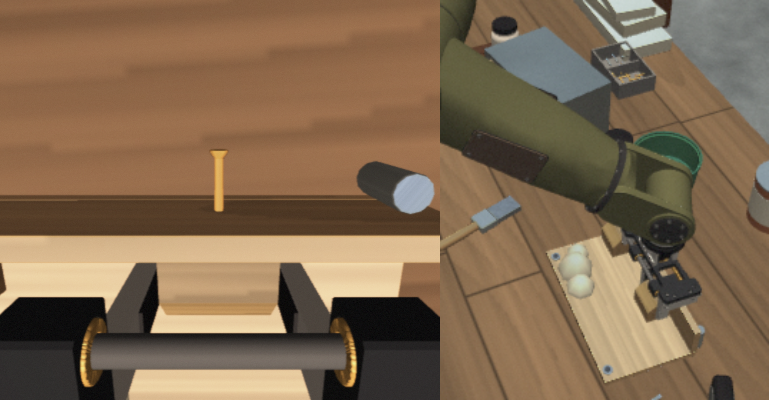

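The block (u 158–280) is centred on the screw (u 219). Its top is at 56.9 mm, so it is down on the base, and it presses the board with about 11 N. I'm handing in.

```bash
python3 -c "
from cell import manip
print(manip.sign_off())"
```

```text
the job is handed in; nothing more can be done
None
```

I handed the job in with the drawer pulled to its stop and left out, and the block still gripped, down on the base, centred on the screw and pressed against the back board with about 11 N; the hand-in returned no verdict.

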